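# Basket off the drain hook into the ultrasonic cleaner

### The job

The small parts basket hangs on the drain hook under the bench lamp, locked on by a keeper pin. Draw the pin up out of its hole and park it upright in the slot of the lug at the side of the stand, fully down on its collar; then lift the basket off the hook without knocking the lamp, and set it down gently and level on the floor of the ultrasonic cleaner's tank. Keep the basket upright, leave the brass dome, wooden block, tin lid and small bottle where they are, and let go of everything.

Things in the scene. Friction and masses are not known exactly. Their poses are not given: they have to be found in the camera images.
- stand: Fixed steel drain stand, base 150 x 120 mm, post 16 mm thick at x +60 mm. Origin on the table under the hook's saddle, z up, front -x. The hook is a level bar 24 mm wide, 14 mm thick, from the post to its free end at x -58 mm, top at z 165 mm. Two 6 mm high ridges across it at x -8.5 and +8.5 mm form the saddle for the bail. A cross arm at x +60 mm carries the lug at y +90 mm
- lamp: Black lamp bar on the post above the hook, 80 (x) x 150 (y) x 22 mm; origin right above the saddle, at its underside, 305 mm above the table. It covers x +2 to +82 mm of the stand's frame: a gripper held upright over the basket's grip strikes it; one tilted 40 deg, fingers pointing down and to the stand's +x, body on the -x side, has room
- pin: Loose steel keeper pin standing in the vertical bore of the hook bar, 42 mm in front (-x) of the saddle. Origin at the underside of its collar, z up along the pin. Shank 8 mm thick, 40 mm long below the origin; collar 20 mm across, 4 mm thick; above it a dark cylindrical grip 18 mm across from z 4 to z 40 mm. It weighs about 60 g
- bore (a point): Mouth of the pin's bore (10 mm wide, through) in the top of the hook bar; axes as stand
- notch (a point): Parking slot in the lug: middle of the slot on the lug's top, 150 mm above the table; axes as stand. The slot goes through the 14 mm thick lug, is 12 mm wide (y) and 40 mm long (x), closed at x +20 mm, open at x -20 mm, above and below: the shank can be lowered straight in. The prongs beside it are 9 mm wide; the pin's collar rests on them
- basket: Loose square metal basket, 60 x 60 mm, 45 mm high, about 0.25 kg. Origin at the centre of its underside, z up. A stiff bail of 7 mm wire stands over it in its y-z plane, legs at y -22 to -26 and +22 to +26 mm; its crosspiece, 115 mm above the origin, hangs in the hook's saddle, the basket's x along the bar. It can swing about the crosspiece
- basket_grip (a point): Centre of the wooden grip on top of the bail, 141 mm above the basket's underside: a block 24 mm (x) x 22 mm (y) x 30 mm high (26 mm above the bail's crosspiece to this centre). Axes as basket
- cleaner: Fixed ultrasonic cleaner, open at the top, 170 mm (x) x 200 mm (y), rim 110 mm above the table; origin on the table under its centre, z up
- tank_floor (a point): Centre of the floor of the cleaner's dry rectangular tank, 50 mm above the table; the tank is 110 mm (x) x 130 mm (y), 60 mm deep, straight-walled. Axes as cleaner
- dome: Loose brass dome 44 mm wide, 24 mm high, origin under its centre; a bystander between stand and cleaner
- block: Loose wooden block 60 x 40 x 30 mm, origin under its centre; a bystander in the middle, on the robot's side
- tin_lid: Loose flat tin lid 70 mm wide, 14 mm high, origin under its centre; a bystander beyond the stand and cleaner
- flux: Loose small amber bottle 44 mm wide, 85 mm high, origin under its centre; a bystander at the left side

How it is judged:
By the outcome, as a careful person would: the job done as asked, in the order asked, and still so for the second after the job is handed in, with the robot touching nothing.
It also fails if it takes over 64 s, if anything falls off the work surface, if the arm or the gripper's body presses on something with over 40 N, if the wrist force passes 120 N, or if a joint passes its speed limit or range.

### The arm

A 6-joint arm with a two-finger parallel gripper is mounted at the origin on the work surface. World frame = base frame: x ahead of the robot, y to its left, z up, the work surface at z = 0. Lengths are in m, angles in degrees, forces in N, time in s.
With the tool pointing down it reaches from about 0.25 to 0.725 m from the base axis. Payload 9.7 kg.
Tool frame: the origin (TCP) lies midway between the tips of the shut fingers; the grasp point (between the pads) lies 19 mm behind it; z points along the fingers, y is the line along which they close (so a half turn about z gives the same grasp; the last joint's range is limited). The gripper opens to 85 mm and grips with 20 to 120 N. Pads are 22 mm wide; open, the fingers measure 114 mm over their backs; the gripper's body (76 mm by 85 mm) begins 54 mm behind the grasp point. The pads swing forward as they close: fully open they stand 13 mm farther back than shut.
Start: joints at [-71.391, 4.979, 10.078, 95.1, 0, 90], TCP at [0.176, -0.521, 0.193] pointing down, gripper open.
Joint ranges: [-179.16, 179.16], [-48.56, 103.87], [-65.8, 70.77], [-126.05, 130.52], [-82.76, 87.17], [-180, 180]. Speed limits (degrees/s): [127.2, 127.2, 147.25, 180, 180, 180].

### API

Orientations are given as [roll, pitch, yaw] about the fixed x, y, z axes, in that order (R = Rz(yaw) Ry(pitch) Rx(roll)).
In Python, from workcell import readout, imaging, bot, spotter gives the robot as it stands.
- The arm moves only by the shell command python3 -m jog 'ROWS' [FORCE]. ROWS is JSON, a list of rows, each an object with "rotation": the turn, a rotation vector about the world's x, y, z in degrees, a list of three; "translation": the shift along the world's x, y, z in mm, a list of three; "grip": the finger opening in mm, from 0 to 85.4. In form: [{"rotation": [wx, wy, wz], "translation": [dx, dy, dz], "grip": grip}, ...]. A call has 1 to 20 rows; each row is the pose to reach, as a shift and turn from the pose commanded when the call began; what a row does not reach only later rows make up. A row lasts 1/10 s, in which the tool goes at most 50 mm and 8.59 degrees, less where a joint would pass 70% of its speed; a pose out of reach is approached as far as the arm can. A call with a gripper value outside its range is refused whole. The fingers move at their own pace and stop on an object; FORCE is the grip in N (left out, the last holds). Time passes only in rows, so rows that repeat a pose let the fingers close. It gives the time, the measured TCP pose, the force, the opening and the grip force at its end, in the units of the state.
- readout.get_obs(): the state, without advancing time (a new reading comes with each control period).
- imaging.camera(name): name is "side" or "top" or "wrist"; returns (picture, depth): 384x512x3 uint8, red, green, blue; 384x512 float32, m along the optical axis (not along the pixel's ray), 0 where there is no reading.
- imaging.camera_info(name): a dict with "vertical_fov" (degrees; the focal length in pixels is half the picture's height over the tangent of half this angle, whatever the lens; pixels are square), "cx", "cy" (the principal point, pixels), "k1" (the pictures are not rectified: a ray, as slopes to the right and down, at radius r is drawn at 1 + k1 r^2 times it, then the intrinsics apply), "extrinsics" (4x4, takes a point from camera to world coordinates); the wrist camera has in their place "tool_from_camera" (4x4, takes a point from camera to tool coordinates, whose origin is the TCP and whose axes are the flange's). Camera axes: x right, y down, z forward; pixel columns grow to the right and rows downward; lengths in m; the calibration is good to about 2 mm. A picture is of the moment at which its call begins: read the wrist's pose just before it. camera_info takes no time and is no camera call.
- bot.job_done(): hands the job in; it is judged then, once.
Trained networks look in the newest picture that a camera, given by its name, has taken for a name from the list of things; names that differ only in an ending like _2 or _b are one class to them, and where a whole thing is asked for, a point or a joint stands for the part that bears it (a point fixed in the world has none). Each returns a list of dicts, best first, with "confidence" (0 to 1); they miss things now and then, are a little off and sometimes report something else, mostly with a low value. They report only what shows in the picture. A call takes as long as a camera call.
- spotter.spot_in(camera, target): "box" ([centre column, centre row, width, height] in pixels, round what is visible of it).
- spotter.mark_of(camera, target): "uv" ([column, row] in pixels: a listed point, or the origin of a listed thing).
The state is a dict: "time": time; "q": joint angles; "qd": joint speeds; "joint_efforts": joint torques, N m; "ee_pos": TCP position; "tcp_rot": TCP orientation; "wrist_force": force on the tool from outside, world axes, zero at the start; "torque": the same for the moment, N m; "opening": finger opening in m; "grasp_force": force on a finger pad.
Only numpy, scipy, OpenCV 4.12 (cv2) and the standard library are available. Lean on these libraries where they do the work, as an engineer would, in place of code of your own. Each camera call takes 0.05 s, during which the arm holds its last target. There are 200 camera calls.

## Working session

There is one attempt and no reset: what is moved stays moved. The work goes in short steps, Python scripts to look and compute and a shell command to move; the robot and the scene stay as the last step left them, time stands still between calls to the robot, and variables do not carry over. Pictures are saved under pics/ and viewed, at most 10 in all, crops included, and the job is handed in when it is done.

```bash
ls; mkdir -p pics
cat > h.py <<'E'
import numpy as np, cv2
from scipy.spatial.transform import Rotation as R
from workcell import readout, imaging, bot, spotter
def tool():
    o=readout.get_obs(); T=np.eye(4); T[:3,3]=o['ee_pos']
    T[:3,:3]=R.from_euler('xyz',np.array(o['tcp_rot']),degrees=True).as_matrix(); return T
def shot(n):
    T=tool(); p,d=imaging.camera(n); i=imaging.camera_info(n)
    E=np.array(i['extrinsics']) if 'extrinsics' in i else T@np.array(i['tool_from_camera'])
    f=p.shape[0]/2/np.tan(np.radians(i['vertical_fov'])/2)
    return dict(p=p,d=d,E=E,f=f,i=i)
def ray(c,uv):
    i=c['i']; K=np.array([[c['f'],0,i['cx']],[0,c['f'],i['cy']],[0,0,1]])
    s=cv2.undistortPoints(np.array([[uv]],float),K,np.array([i['k1'],0,0,0.]))[0,0]
    v=np.array([s[0],s[1],1.]); return c['E'][:3,3],c['E'][:3,:3]@v   # depth-scaled
def at_depth(c,uv,d): o,v=ray(c,uv); return o+v*d
def at_z(c,uv,z): o,v=ray(c,uv); return o+v*(z-o[2])/v[2]
def tri(rs):
    A=np.zeros((3,3));b=np.zeros(3)
    for o,v in rs:
        v=v/np.linalg.norm(v);P=np.eye(3)-np.outer(v,v);A+=P;b+=P@o
    x=np.linalg.solve(A,b); return x,[round(1e3*np.linalg.norm(np.cross(x-o,v/np.linalg.norm(v))),1) for o,v in rs]
def save(c,n): cv2.imwrite('pics/'+n,c['p'][:,:,::-1])
E
python3 - <<'E'
from h import *
np.set_printoptions(precision=4,suppress=True)
o=readout.get_obs(); print(o)
C={n:shot(n) for n in('side','top')}
for n in C: save(C[n],n+'0.png'); print(n,C[n]['E'])
for t in 'stand lamp pin bore notch basket basket_grip cleaner tank_floor dome block tin_lid flux'.split():
    rs=[]
    for n in C:
        m=spotter.mark_of(n,t)
        if m: print(t,n,[(np.round(k['uv'],1).tolist(),round(k['confidence'],2)) for k in m[:2]]); rs.append(ray(C[n],m[0]['uv']))
    if len(rs)==2: print('   ',*tri(rs))
E
```

```text
pics
{'time': 0.0, 'q': array([-71.3919,   5.0098,  10.0345,  95.0996,   0.0026,  90.0019]), 'qd': array([ 0.0658,  0.0448,  0.0035,  0.0104, -0.0568, -0.0268]), 'joint_efforts': array([ -0.0019, -52.0385,  46.4808,   0.0162,  -0.0001,   0.    ]), 'ee_pos': array([ 0.1754, -0.521 ,  0.1919]), 'tcp_rot': array([-179.9251,   -0.0026,   18.6062]), 'wrist_force': array([ 0.1118,  0.447 , -0.0259]), 'torque': array([-0.0523, -0.0004,  0.0042]), 'grasp_force': 0.0, 'opening': 0.08548419398193842}
side [[-0.8514 -0.3712  0.3705  0.1954]
 [-0.5244  0.6083 -0.5957  0.7213]
 [-0.0043 -0.7015 -0.7126  0.9094]
 [ 0.      0.      0.      1.    ]]
top [[ 0.0209 -0.9968  0.0778  0.5235]
 [-0.9996 -0.0195  0.0189  0.0942]
 [-0.0173 -0.0781 -0.9968  1.2124]
 [ 0.      0.      0.      1.    ]]
stand side [([207.7, 252.7], 0.57), ([196.7, 337.6], 0.57)]
stand top [([210.3, 180.8], 0.75)]
    [ 0.6444  0.2353 -0.0109] [np.float64(0.1), np.float64(0.1)]
lamp side [([195.9, 173.1], 0.85), ([231.7, 190.1], 0.36)]
lamp top [([191.1, 167.8], 0.7)]
    [0.6401 0.2406 0.3211] [np.float64(0.5), np.float64(0.5)]
[... 924 characters left out ...]
tank_floor top [([349.7, 200.4], 0.58)]
    [ 0.5886 -0.1687  0.062 ] [np.float64(0.6), np.float64(0.6)]
dome side [([251.4, 203.4], 0.43)]
dome top [([291.1, 183.5], 0.58)]
    [ 0.6403 -0.0096 -0.0149] [np.float64(1.1), np.float64(1.1)]
block side [([294.8, 224.7], 0.63), ([251.8, 198.2], 0.47)]
block top [([288.0, 237.2], 0.71)]
    [ 0.4756 -0.0042 -0.019 ] [np.float64(4.4), np.float64(4.4)]
tin_lid side [([231.4, 192.8], 0.48)]
tin_lid top [([290.9, 158.3], 0.91), ([167.1, 173.5], 0.74)]
    [ 0.7166 -0.0059 -0.0008] [np.float64(0.9), np.float64(0.9)]
flux side [([198.1, 336.6], 0.86)]
flux top [([348.4, 197.9], 0.74)]
    [ 0.6977 -0.0277 -0.6619] [np.float64(298.6), np.float64(298.6)]
```

Run:
```python
import cv2
a=cv2.imread('pics/side0.png')[130:350,150:330]; b=cv2.imread('pics/top0.png')[110:270,120:420]
cv2.imwrite('pics/a.png',cv2.resize(a,None,fx=2.7,fy=2.7,interpolation=cv2.INTER_CUBIC));cv2.imwrite('pics/b.png',cv2.resize(b,None,fx=2.6,fy=2.6,interpolation=cv2.INTER_CUBIC))
```

```text
(no output)
```

View pics/a.png

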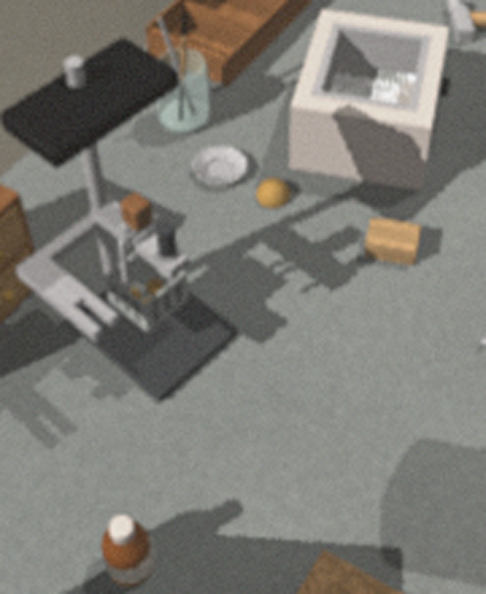

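View pics/b.png

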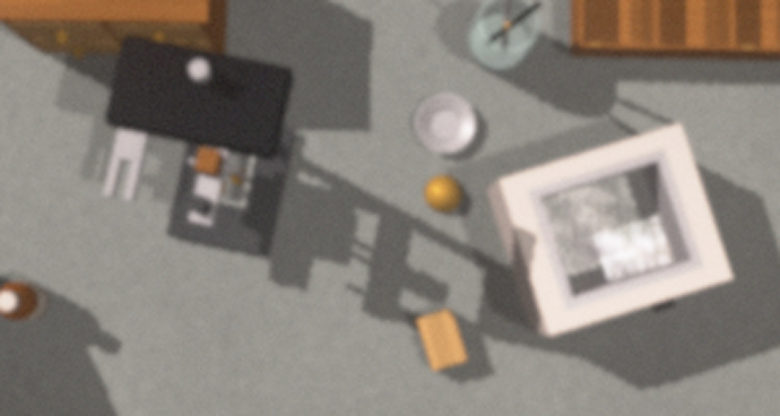

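```bash
cat >> h.py <<'E'
def goal(yaw,tilt,flip=0):
    # tool z = Rz(yaw)(sin t,0,-cos t), tool y = -/+ Rz(yaw) y
    M=R.from_euler('z',yaw,degrees=True)*R.from_euler('y',-tilt,degrees=True)*R.from_euler('x',180,degrees=True)
    if flip: M=M*R.from_euler('z',180,degrees=True)
    return M
def delta(P,M,grasp=True):
    T=tool(); 
    P=np.array(P)+(0.019*M.as_matrix()[:,2] if grasp else 0)
    print('rot',(M*R.from_matrix(T[:3,:3]).inv()).as_rotvec(degrees=True).round(2),'mm',((P-T[:3,3])*1e3).round(1))
E
python3 - <<'E'
from h import *
np.set_printoptions(precision=3,suppress=True)
print(imaging.camera_info('wrist'))
for f in(0,1):
  M=goal(-12,35,f); delta(np.array([.61,.27,.18])-.17*M.as_matrix()[:,2],M,False)
E
python3 -m jog '[{"rotation":[0,0,8],"translation":[0,20,100],"grip":85},{"rotation":[0,0,8],"translation":[30,100,150],"grip":85},{"rotation":[0,0,8],"translation":[30,100,150],"grip":85},{"rotation":[0,0,8],"translation":[30,100,150],"grip":85},{"rotation":[0,0,8],"translation":[30,100,150],"grip":85}]'; python3 -c "
from h import *;print(readout.get_obs()['q'])"
```

```text
{'vertical_fov': 59.75007601019932, 'cx': 256.3837663144587, 'cy': 190.9455608732543, 'k1': -0.03264623901773606, 'tool_from_camera': array([[-0.001, -0.953, -0.304,  0.079],
       [ 1.   , -0.001,  0.   ,  0.001],
       [-0.   , -0.304,  0.953, -0.181],
       [ 0.   ,  0.   ,  0.   ,  1.   ]])}
rot [  2.04 -35.35 -29.64] mm [339.1 811.5 126.7]
rot [-46.79  -2.7  143.37] mm [339.1 811.5 126.7]
time: 1.9
ee_pos: [0.2064, -0.4195, 0.3477]
tcp_rot: [179.6, -0.0, 26.7]
wrist_force: [-0.8, -0.2, -0.7]
opening: 0.0848
grasp_force: 0.0
[-6.38186466e+01  6.27339744e-02  2.30156374e+01  1.12533636e+02
  2.24245345e-02  8.94666974e+01]
```

```bash
python3 -m jog '[{"rotation":[0,0,8],"translation":[20,50,0],"grip":85},{"rotation":[0,0,16],"translation":[40,100,0],"grip":85},{"rotation":[0,0,24],"translation":[60,140,0],"grip":85},{"rotation":[0,0,32],"translation":[90,190,0],"grip":85},{"rotation":[0,0,40],"translation":[120,230,0],"grip":85},{"rotation":[0,0,48],"translation":[150,280,0],"grip":85},{"rotation":[0,0,56],"translation":[180,320,0],"grip":85},{"rotation":[0,0,64],"translation":[210,360,0],"grip":85},{"rotation":[0,0,72],"translation":[230,410,0],"grip":85},{"rotation":[0,0,80],"translation":[250,450,0],"grip":85},{"rotation":[0,0,88],"translation":[250,490,0],"grip":85},{"rotation":[0,0,96],"translation":[250,530,0],"grip":85},{"rotation":[0,0,104],"translation":[250,570,0],"grip":85},{"rotation":[0,0,112],"translation":[250,610,0],"grip":85},{"rotation":[0,0,120],"translation":[250,650,0],"grip":85},{"rotation":[0,0,128],"translation":[250,690,0],"grip":85},{"rotation":[0,0,136],"translation":[250,690,0],"grip":85},{"rotation":[0,0,141],"translation":[250,690,0],"grip":85},{"rotation":[0,0,141],"translation":[250,690,0],"grip":85},{"rotation":[0,0,141],"translation":[250,690,0],"grip":85}]'
python3 - <<'E'
from h import *
print(readout.get_obs()['q'].round(1))
M=goal(-12,35,1); delta(np.array([.61,.27,.18])-.17*M.as_matrix()[:,2],M,False)
E
```

```text
time: 3.9
ee_pos: [0.4558, 0.2686, 0.3421]
tcp_rot: [-180.0, -0.0, 167.4]
wrist_force: [0.8, 0.1, -0.1]
opening: 0.085
grasp_force: 0.0
[ 30.5   9.   31.9 112.9  -0.   43.1]
rot [ -7.42 -34.23   0.56] mm [ 58.9  21.7 -22.8]
```

```bash
python3 -m jog '[{"rotation":[-1.7,-7.8,0],"translation":[10,5,0],"grip":85},{"rotation":[-3.4,-15.6,0],"translation":[20,10,0],"grip":85},{"rotation":[-5,-23.4,0.2],"translation":[35,15,0],"grip":85},{"rotation":[-6.5,-31,0.4],"translation":[50,20,-10],"grip":85},{"rotation":[-7.4,-34.2,0.6],"translation":[59,22,-20],"grip":85},{"rotation":[-7.4,-34.2,0.6],"translation":[59,22,-20],"grip":85},{"rotation":[-7.4,-34.2,0.6],"translation":[59,22,-20],"grip":85},{"rotation":[-7.4,-34.2,0.6],"translation":[59,22,-20],"grip":85}]'
cat > look.py <<'E'
from h import *
import sys,json
np.set_printoptions(precision=4,suppress=True)
def look(tag,names):
    c=shot('wrist'); save(c,tag+'.png'); out={}
    for t in names:
        m=spotter.mark_of('wrist',t)
        if m:
            uv=m[0]['uv']; o,v=ray(c,uv); out[t]=(o.tolist(),v.tolist())
            u,w=np.round(uv).astype(int).clip(0,[511,383]); d=c['d'][w,u]
            print(t,np.round(uv,1),round(m[0]['confidence'],2),'depthpt',at_depth(c,uv,d) if d else None)
    np.savez('pics/'+tag+'.npz',d=c['d'],E=c['E']); json.dump(out,open('pics/'+tag+'.json','w'))
look(sys.argv[1],sys.argv[2].split())
E
python3 look.py w1 "pin bore notch basket_grip lamp basket stand"
```

```text
time: 4.7
ee_pos: [0.5149, 0.2905, 0.3238]
tcp_rot: [180.0, 35.0, 168.1]
wrist_force: [-0.2, -0.3, 0.2]
opening: 0.0852
grasp_force: 0.0
bore [231.8 142.9] 0.6 depthpt [0.5962 0.2456 0.1686]
notch [315.3 143. ] 0.94 depthpt [0.7856 0.3399 0.0002]
basket_grip [234.6 189.8] 0.72 depthpt [0.6352 0.2397 0.2022]
lamp [226.6 284.9] 0.81 depthpt [ 1.4743 -0.0236 -0.034 ]
basket [238.6 111.9] 0.88 depthpt [0.6183 0.2449 0.0908]
stand [243.6  90.1] 0.79 depthpt [0.6428 0.2436 0.0117]
```

View pics/w1.png

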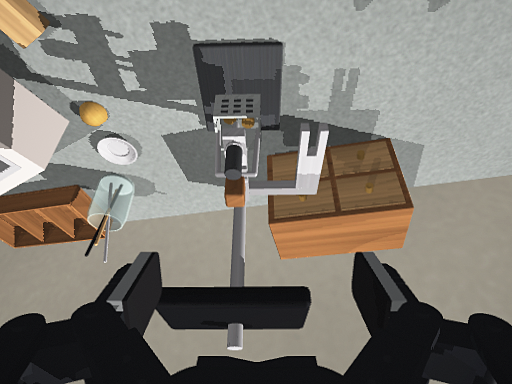

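```bash
cat >> h.py <<'E'
def cloud(c):
    h,w=c['d'].shape; i=c['i']; K=np.array([[c['f'],0,i['cx']],[0,c['f'],i['cy']],[0,0,1]])
    g=np.stack(np.meshgrid(np.arange(w),np.arange(h)),-1).reshape(-1,1,2).astype(float)
    s=cv2.undistortPoints(g,K,np.array([i['k1'],0,0,0.])).reshape(-1,2); d=c['d'].reshape(-1,1)
    X=np.hstack([s*d,d])@c['E'][:3,:3].T+c['E'][:3,3]; X[d[:,0]==0]=9; return X.reshape(h,w,3)
E
cat > seg.py <<'E'
from h import *
import sys
np.set_printoptions(precision=4,suppress=True)
c=shot('wrist'); X=cloud(c); P=c['p'].astype(int); x,y,z=X[...,0],X[...,1],X[...,2]; lum=P.sum(-1)
def rep(n,m):
    m=cv2.morphologyEx(m.astype(np.uint8),cv2.MORPH_OPEN,np.ones((2,2)))>0
    q=X[m]
    if len(q)<8: print(n,len(q)); return
    r=cv2.minAreaRect((q[:,:2]*1e3).astype(np.float32))
    print(n,len(q),'min',q.min(0),'max',q.max(0),'rect',np.round(r[0],1),np.round(r[1],1),round(r[2],1),'zmed',np.median(q[:,2]).round(4))
box=lambda a,b,e,f:(x>a)&(x<b)&(y>e)&(y<f)
wood=(P[...,0]-P[...,2]>50)
rep('pingrip',box(.57,.63,.21,.28)&(z>.174)&(z<.22)&(lum<200))
rep('pintop',box(.57,.63,.21,.28)&(z>.199)&(z<.212)&(lum<200))
rep('woodtop',box(.59,.70,.18,.30)&(z>.203)&(z<.23)&wood)
rep('wood',box(.59,.70,.18,.30)&(z>.175)&(z<.23)&wood)
rep('hook',box(.55,.72,.2,.28)&(z>.158)&(z<.17)&(lum>330))
rep('lug',box(.56,.74,.30,.40)&(z>.142)&(z<.16)&~wood)
E
python3 seg.py
python3 - <<'E'
from h import *
E
```

```text
pingrip 345 min [0.5953 0.239  0.1649] max [9. 9. 9.] rect [4801.7 4617.4] [12138.     15.9] 46.2 zmed 0.1918
pintop 74 min [0.5953 0.239  0.1985] max [9. 9. 9.] rect [4796.2 4623. ] [12137.5    10.9] 46.2 zmed 0.2035
woodtop 249 min [ 0.6339  0.1316 -0.0008] max [0.9519 0.2489 0.2101] rect [794.9 192.6] [ 25.1 333.5] 72.3 zmed 0.209
wood 299 min [ 0.6339  0.1316 -0.0008] max [0.9519 0.2495 0.2101] rect [794.2 192.9] [ 25.1 335.1] 72.3 zmed 0.2088
hook 394 min [ 0.5886  0.1785 -0.0018] max [9. 9. 9.] rect [4898.5 4518.9] [12145.8   300.5] 46.1 zmed 0.1649
lug 1504 min [ 0.6114  0.2972 -0.0003] max [9. 9. 9.] rect [4858.6 4609.5] [12070.    163.2] 45.9 zmed 0.1499
```

```bash
sed -i 's/m=cv2.morphologyEx.*/m=m\&(cv2.morphologyEx(m.astype(np.uint8),cv2.MORPH_OPEN,np.ones((3,3)))>0)/' seg.py
cat >> seg.py <<'E'
# lug slot: project lug-top points in stand axes for given yaw
m=box(.56,.74,.30,.40)&(z>.142)&(z<.156)&~wood
q=X[m]; 
for yaw in (-12,):
    L=R.from_euler('z',-yaw,degrees=True).apply(q-[.6,.3,0])*1e3
    for a in range(-20,90,8):
        s=L[(L[:,0]>=a)&(L[:,0]<a+8)][:,1]
        if len(s)>5:
            s=np.sort(s); g=np.diff(s); k=g.argmax(); print(a,len(s),s[0].round(1),s[-1].round(1),'gap',s[k].round(1),s[k+1].round(1))
    print('xmin/max',np.percentile(L[:,0],[0.3,99.7]))
E
python3 seg.py
```

```text
pingrip 344 min [0.5956 0.2374 0.1741] max [0.6043 0.2545 0.2053] rect [599.4 246.3] [17.1  7.7] 83.0 zmed 0.1898
pintop 67 min [0.5957 0.239  0.1992] max [0.6042 0.2543 0.2053] rect [598.9 247.4] [15.5  6.5] 73.2 zmed 0.202
woodtop 245 min [0.6333 0.2251 0.2037] max [0.6581 0.2488 0.2106] rect [646.  237.2] [21.3 23.5] 80.2 zmed 0.2091
wood 290 min [0.6333 0.2251 0.1794] max [0.6998 0.2494 0.2106] rect [666.3 232.9] [21.3 65.9] 78.0 zmed 0.209
hook 343 min [0.5877 0.2342 0.1585] max [0.7054 0.2602 0.17  ] rect [646.5 238.2] [ 24.  116.1] 79.9 zmed 0.165
lug 1491 min [0.6116 0.3001 0.142 ] max [0.7321 0.3503 0.1526] rect [671.1 324.3] [ 31.6 118.2] 79.2 zmed 0.15
4 148 22.6 52.9 gap 31.8 43.7
12 95 22.9 53.3 gap 31.9 43.7
20 96 22.9 53.3 gap 32.0 44.0
28 88 23.2 53.3 gap 32.2 44.3
36 79 23.3 53.5 gap 32.1 44.4
44 143 23.7 53.7 gap 34.0 34.9
52 111 23.7 53.4 gap 24.0 24.8
60 108 24.1 54.0 gap 49.6 50.4
68 103 24.0 54.2 gap 38.2 39.2
76 96 24.5 54.6 gap 28.8 29.7
84 94 24.3 54.7 gap 27.0 28.1
xmin/max [  6.0583 122.7157]
```

Run:
```python
from h import *
M=goal(-10.5,35,1); z=M.as_matrix()[:,2]
for P in ([.6045,.2452,.193],): 
  delta(np.array(P)-.07*z,M); delta(P,M)
```

```text
rot [ 0.07 -0.03  1.3 ] mm [ 61.2 -40.2 -87.8]
rot [ 0.07 -0.03  1.3 ] mm [ 100.7  -47.5 -145.1]
```

```bash
python3 -m jog '[{"rotation":[0,0,1.3],"translation":[20,-20,-30],"grip":60},{"rotation":[0,0,1.3],"translation":[40,-35,-60],"grip":55},{"rotation":[0,0,1.3],"translation":[61,-40,-88],"grip":50},{"rotation":[0,0,1.3],"translation":[61,-40,-88],"grip":50},{"rotation":[0,0,1.3],"translation":[61,-40,-88],"grip":50},{"rotation":[0,0,1.3],"translation":[61,-40,-88],"grip":50}]'; python3 seg.py|head -7; python3 look.py w2 "bore pin basket_grip"
python3 - <<'E'
from h import *
M=goal(-10.5,35,1); delta([.6045,.2452,.193],M)
E
```

```text
time: 5.8
ee_pos: [0.5755, 0.2513, 0.2363]
tcp_rot: [180.0, 35.1, 169.5]
wrist_force: [0.3, -0.7, 0.1]
opening: 0.0505
grasp_force: 0.0
pingrip 758 min [0.5952 0.237  0.174 ] max [0.6042 0.2542 0.2057] rect [599.5 245.8] [17.1  8.5] 86.4 zmed 0.1908
pintop 153 min [0.5959 0.2372 0.199 ] max [0.6032 0.2541 0.2057] rect [599.5 245.7] [16.8  7.3] 89.8 zmed 0.2022
woodtop 394 min [0.6337 0.2253 0.2054] max [0.6572 0.2491 0.2104] rect [645.3 237.1] [21.4 22. ] 81.0 zmed 0.2092
wood 421 min [0.6337 0.2224 0.1867] max [0.6992 0.2492 0.2104] rect [666.6 232.7] [21. 67.] 77.6 zmed 0.2092
hook 497 min [0.5878 0.2119 0.1596] max [0.6409 0.2602 0.1697] rect [618.9 241. ] [33.7 64.9] 64.0 zmed 0.165
lug 2690 min [0.6113 0.3001 0.142 ] max [0.7319 0.3502 0.1519] rect [671.8 324.6] [ 31.9 118.5] 78.5 zmed 0.1499
4 294 22.5 52.8 gap 31.4 43.1
bore [255.7 163.2] 0.95 depthpt [0.5976 0.2462 0.1705]
pin [257.4 166.6] 0.57 depthpt [0.5972 0.2476 0.1745]
basket_grip [259.   87.7] 0.66 depthpt [0.6435 0.2414 0.0121]
rot [ 0.02  0.04 -0.05] mm [ 39.8  -8.1 -58.2]
```

View pics/w2.png

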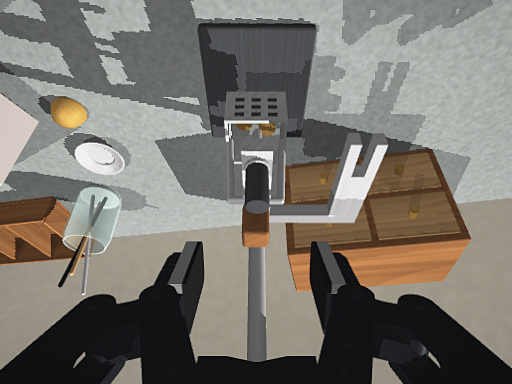

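The pin's dark grip (257, 185) lies centred between the pads (about 195 and 320); wooden grip behind it at (257, 230), slot at (365, 160).

```bash
python3 -m jog '[{"rotation":[0,0,0],"translation":[10,-2,-14.5],"grip":50},{"rotation":[0,0,0],"translation":[20,-4,-29],"grip":50},{"rotation":[0,0,0],"translation":[30,-6,-43.5],"grip":50},{"rotation":[0,0,0],"translation":[40,-8,-58],"grip":50},{"rotation":[0,0,0],"translation":[40,-8,-58],"grip":50},{"rotation":[0,0,0],"translation":[40,-8,-58],"grip":10},{"rotation":[0,0,0],"translation":[40,-8,-58],"grip":10},{"rotation":[0,0,0],"translation":[40,-8,-58],"grip":10},{"rotation":[0,0,0],"translation":[40,-8,-58],"grip":10},{"rotation":[0,0,0],"translation":[40,-8,-58],"grip":10},{"rotation":[0,0,0],"translation":[40,-8,-58],"grip":10},{"rotation":[0,0,0],"translation":[40,-8,-58],"grip":10}]' 40
```

```text
time: 7.25
ee_pos: [0.6155, 0.2428, 0.1767]
tcp_rot: [-179.9, 35.0, 169.6]
wrist_force: [0.2, -0.1, 0.1]
opening: 0.01
grasp_force: 0.0
```

```bash
python3 seg.py|head -2; python3 look.py w3 "bore pin"
```

```text
pingrip 2001 min [0.573  0.2304 0.174 ] max [0.6047 0.267  0.22  ] rect [588.8 248.1] [37.  30.8] 85.3 zmed 0.1945
pintop 338 min [0.5785 0.2324 0.199 ] max [0.6002 0.2552 0.212 ] rect [589.2 242.9] [22.3 21.4] 83.1 zmed 0.2033
bore [258.1 194.1] 0.69 depthpt [0.5969 0.2465 0.1707]
pin [260.4 196.3] 0.57 depthpt [0.5969 0.2478 0.1724]
```

View pics/w3.png

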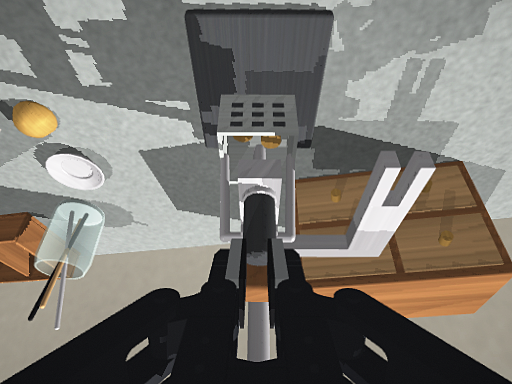

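Run:
```python
from h import *
np.set_printoptions(precision=4,suppress=True)
c=shot('wrist'); X=cloud(c); T=tool()
for uv in [(237,250),(237,265),(246,265),(278,250),(283,265),(272,265),(262,245),(258,255),(258,265),(220,270)]:
    p=X[uv[1],uv[0]]; print(uv,p,'tool',(T[:3,:3].T@(p-T[:3,3]))*1e3,c['p'][uv[1],uv[0]])
print(T[:3,3],readout.get_obs()['opening'],readout.get_obs()['grasp_force'])
```

```text
(237, 250) [0.576  0.2412 0.2149] tool [  9.6014  -8.7953 -53.547 ] [84 87 87]
(237, 265) [0.5685 0.2433 0.2253] tool [  9.9699  -8.0651 -66.5211] [84 86 87]
(246, 265) [0.5967 0.2406 0.2123] tool [ -5.699   -5.5659 -39.6668] [53 45 40]
(278, 250) [0.5788 0.2583 0.2151] tool [  9.7912   8.5437 -53.9228] [84 86 87]
(283, 265) [0.5728 0.2607 0.2248] tool [  9.3903   9.798  -65.545 ] [84 86 87]
(272, 265) [0.572  0.2565 0.2248] tool [  9.3985   5.5099 -65.5487] [13 13 15]
(262, 245) [0.5978 0.2483 0.2018] tool [  0.6077   2.1712 -31.2383] [36 35 38]
(258, 255) [0.6023 0.2454 0.2048] tool [ -5.1373   0.1954 -30.8841] [70 71 73]
(258, 265) [0.6139 0.2433 0.2047] tool [-14.7771   0.2276 -24.1112] [92 92 92]
(220, 270) [0.5724 0.2354 0.2251] tool [  5.8396 -15.1169 -63.3371] [20 20 23]
[0.6155 0.2427 0.1765] 0.00983772800751189 0.0
```

Run:
```python
from h import *
np.set_printoptions(precision=1,suppress=True)
c=shot('wrist'); X=cloud(c); T=tool()
L=(X-T[:3,3])@T[:3,:3]*1e3
for u in (232,240,280,286):
    print(u,[(v,L[v,u].round().astype(int).tolist()) for v in range(228,300,6)])
s=shot('side'); cv2.imwrite('pics/s3.png',cv2.resize(s['p'][150:290,140:280,::-1],None,fx=4,fy=4,interpolation=cv2.INTER_CUBIC))
```

```text
232 [(228, [-147, -41, 319]), (234, [-18, -17, 22]), (240, [10, -12, -44]), (246, [10, -11, -50]), (252, [10, -11, -55]), (258, [9, -10, -60]), (264, [10, -10, -65]), (270, [10, -10, -69]), (276, [9, -10, -73]), (282, [10, -9, -79]), (288, [11, -9, -83]), (294, [11, -9, -87])]
240 [(228, [-146, -28, 318]), (234, [-19, -12, 23]), (240, [10, -8, -44]), (246, [10, -8, -50]), (252, [9, -7, -55]), (258, [10, -7, -60]), (264, [10, -7, -66]), (270, [10, -7, -71]), (276, [10, -7, -74]), (282, [8, -6, -76]), (288, [6, -7, -76]), (294, [3, -7, -75])]
280 [(228, [-146, 37, 317]), (234, [-19, 15, 23]), (240, [9, 10, -43]), (246, [10, 10, -50]), (252, [10, 9, -56]), (258, [9, 9, -60]), (264, [9, 9, -65]), (270, [10, 8, -69]), (276, [10, 8, -74]), (282, [11, 8, -79]), (288, [11, 7, -83]), (294, [11, 7, -86])]
286 [(228, [-17, 20, 29]), (234, [-18, 19, 22]), (240, [-22, 19, 21]), (246, [-53, 24, 72]), (252, [6, 12, -49]), (258, [6, 12, -54]), (264, [10, 11, -65]), (270, [10, 11, -70]), (276, [10, 10, -74]), (282, [10, 10, -79]), (288, [10, 10, -82]), (294, [-10514, 10126, -3427])]
```

View pics/s3.png

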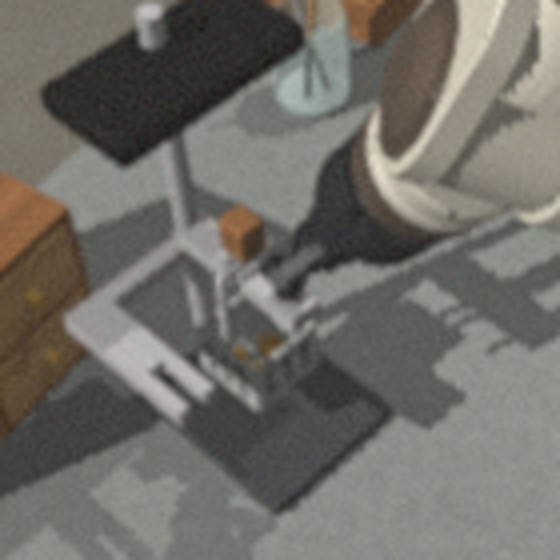

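The fingertips actually end about 41 mm short of the reported TCP (side view: fingertips at (300, 262), stopping in front of the pin). The depth map agrees, so I'll use the measured tip offset, back off, open and advance.

```bash
sed -i 's/0\.019\*M/0.060*M/' h.py; python3 -m jog '[{"rotation":[0,0,0],"translation":[-14,2.6,20],"grip":10},{"rotation":[0,0,0],"translation":[-14,2.6,20],"grip":50},{"rotation":[0,0,0],"translation":[-14,2.6,20],"grip":50},{"rotation":[0,0,0],"translation":[-14,2.6,20],"grip":50},{"rotation":[0,0,0],"translation":[-14,2.6,20],"grip":50},{"rotation":[0,0,0],"translation":[-14,2.6,20],"grip":50}]'
python3 - <<'E'
from h import *
M=goal(-10.5,35,1); delta([.6045,.2452,.193],M)
c=shot('wrist'); X=cloud(c); T=tool(); L=(X-T[:3,3])@T[:3,:3]*1e3
m=(abs(L[...,0])<14)&(abs(L[...,1])<45)&(L[...,2]<-20)&(L[...,2]>-75)&(abs(L[...,1])>20); q=L[m]
for s in(-1,1):
    k=q[q[:,1]*s>0]; print(s,len(k),np.percentile(k,[1,50,99],axis=0).round(1).tolist())
E
```

```text
time: 8.2
ee_pos: [0.6015, 0.2451, 0.1958]
tcp_rot: [-179.9, 35.0, 169.6]
wrist_force: [0.2, 0.2, 0.7]
opening: 0.0502
grasp_force: 0.0
rot [ 0.1  -0.07  0.01] mm [ 36.8  -6.2 -51.9]
-1 1767 [[-12.0, -39.1, -74.7], [5.8, -26.9, -61.7], [10.4, -25.4, -42.7]]
1 1747 [[-12.0, 24.2, -74.6], [5.8, 25.8, -61.5], [10.3, 37.7, -42.7]]
```

```bash
python3 -m jog '[{"rotation":[0,0,0],"translation":[9,-1.5,-13],"grip":50},{"rotation":[0,0,0],"translation":[18,-3,-26],"grip":50},{"rotation":[0,0,0],"translation":[28,-4.6,-39],"grip":50},{"rotation":[0,0,0],"translation":[37,-6.2,-52],"grip":50},{"rotation":[0,0,0],"translation":[37,-6.2,-52],"grip":50},{"rotation":[0,0,0],"translation":[37,-6.2,-52],"grip":10},{"rotation":[0,0,0],"translation":[37,-6.2,-52],"grip":10},{"rotation":[0,0,0],"translation":[37,-6.2,-52],"grip":10},{"rotation":[0,0,0],"translation":[37,-6.2,-52],"grip":10},{"rotation":[0,0,0],"translation":[37,-6.2,-52],"grip":10},{"rotation":[0,0,0],"translation":[37,-6.2,-52],"grip":10}]' 40
```

```text
time: 9.35
ee_pos: [0.6387, 0.2395, 0.1458]
tcp_rot: [-180.0, 35.1, 169.5]
wrist_force: [-3.0, 0.0, 6.2]
opening: 0.0168
grasp_force: 39.4
```

```bash
python3 -m jog '[{"rotation":[0,0,0],"translation":[0,0,5],"grip":10},{"rotation":[0,0,0],"translation":[0,0,12],"grip":10},{"rotation":[0,0,0],"translation":[0,0,20],"grip":10},{"rotation":[0,0,0],"translation":[0,0,28],"grip":10},{"rotation":[0,0,0],"translation":[0,0,36],"grip":10},{"rotation":[0,0,0],"translation":[0,0,46],"grip":10},{"rotation":[0,0,0],"translation":[0,0,55],"grip":10},{"rotation":[0,0,0],"translation":[0,0,60],"grip":10},{"rotation":[0,0,0],"translation":[0,0,60],"grip":10},{"rotation":[0,0,0],"translation":[0,0,60],"grip":10}]'; python3 look.py w4 "pin bore notch"; python3 seg.py
```

```text
time: 10.35
ee_pos: [0.6384, 0.2391, 0.2043]
tcp_rot: [-179.9, 35.0, 169.6]
wrist_force: [0.3, 0.5, -0.5]
opening: 0.0167
grasp_force: 39.0
pin [260.4 217.2] 0.62 depthpt [0.5987 0.2478 0.2276]
bore [258.9 130.1] 0.89 depthpt [0.6108 0.2451 0.1573]
notch [401.8 131.4] 0.56 depthpt [0.642  0.3363 0.1427]
pingrip 0
pintop 0
woodtop 0
wood 78 min [0.6359 0.2474 0.1836] max [0.6398 0.2492 0.1984] rect [637.9 248.4] [4.1 1.5] 19.4 zmed 0.1911
hook 2140 min [0.5877 0.2121 0.1586] max [0.6502 0.2624 0.1696] rect [617.2 242.7] [51.1 57.2] 78.7 zmed 0.1652
lug 4969 min [0.6106 0.3    0.142 ] max [0.7315 0.3506 0.1518] rect [671.7 324.2] [ 31.7 119. ] 78.7 zmed 0.15
4 569 22.3 53.6 gap 32.5 42.6
12 441 22.3 53.0 gap 32.4 42.7
20 403 22.1 53.1 gap 32.4 43.4
28 363 22.5 53.1 gap 32.3 43.8
36 347 22.5 54.1 gap 32.6 43.7
44 499 22.8 53.7 gap 46.7 47.1
52 356 23.2 54.1 gap 51.5 51.9
60 342 24.0 54.3 gap 51.5 51.9
68 287 24.1 54.1 gap 40.5 41.2
76 287 24.2 54.4 gap 31.3 31.9
84 266 24.4 54.4 gap 40.4 41.2
xmin/max [  5.9783 123.3739]
```

View pics/w4.png

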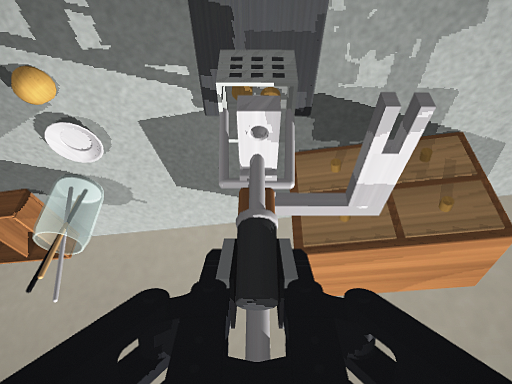

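Pin is out of the bore (bore hole at (259, 131), shank tip at (256, 160), collar at (257, 213)), held upright. Next, measure the shank axis and the slot centre.

```bash
cat > pinax.py <<'E'
from h import *
np.set_printoptions(precision=4,suppress=True)
c=shot('wrist'); X=cloud(c); x,y,z=X[...,0],X[...,1],X[...,2]; P=c['p'].astype(int)
T=tool(); L=(X-T[:3,3])@T[:3,:3]*1e3
# candidate pin pts: near the tool plane, in stand axes relative to grip
S=R.from_euler('z',10.5,degrees=True).apply((X-(T[:3,3]-.060*T[:3,2])).reshape(-1,3)).reshape(X.shape)*1e3
sx,sy,sz=S[...,0],S[...,1],S[...,2]
m=(abs(sx)<15)&(abs(sy)<15)&(sz<-5)&(sz>-70)
for a in range(-66,-4,5):
    k=m&(sz>=a)&(sz<a+5); q=S[k]
    if len(q)>4: print(a,len(q),'x',np.percentile(q[:,0],[2,50]).round(1),'y',np.percentile(q[:,1],[2,50,98]).round(1))
print('zmin',S[m][:,2].min().round(1),'grip at',T[:3,3]-.060*T[:3,2])
E
python3 pinax.py
```

```text
-66 100 x [-3.9 -2.6] y [-4.  -0.3  3.4]
-61 113 x [-3.8 -2.4] y [-4.  -0.3  3.3]
-56 113 x [-4.  -2.4] y [-4.4 -0.3  3.2]
-51 133 x [-3.8 -2.5] y [-4.3 -0.8  3.2]
-46 126 x [-3.8 -2.5] y [-4.3 -0.3  3.1]
-41 138 x [-3.7 -2.6] y [-4.2 -0.8  3.1]
-36 53 x [-3.9 -2.6] y [-3.6 -0.3  3. ]
-31 328 x [-9.4 -7.3] y [-9.7 -0.3  8.8]
-26 397 x [-9.  -6.7] y [-8.9 -0.7  8.4]
-21 542 x [-8.4 -5.7] y [-14.   -0.3  13.6]
-16 592 x [-8.5 -5.3] y [-14.2  -0.3  13.6]
-11 662 x [-8.5 -6.3] y [-14.2  -0.3  13.8]
-6 139 x [-8.7 -7.5] y [-14.1  -0.3  13.5]
zmin -69.9 grip at [0.6046 0.2454 0.2533]
```

```bash
python3 -m jog '[{"rotation":[0,0,0],"translation":[5,14,0],"grip":10},{"rotation":[0,0,0],"translation":[10,29,0],"grip":10},{"rotation":[0,0,0],"translation":[15,46,0],"grip":10},{"rotation":[0,0,0],"translation":[20,63,0],"grip":10},{"rotation":[0,0,0],"translation":[25,76,0],"grip":10},{"rotation":[0,0,0],"translation":[28.7,86.5,0],"grip":10},{"rotation":[0,0,0],"translation":[28.7,86.5,-10],"grip":10},{"rotation":[0,0,0],"translation":[28.7,86.5,-20],"grip":10},{"rotation":[0,0,0],"translation":[28.7,86.5,-23],"grip":10},{"rotation":[0,0,0],"translation":[28.7,86.5,-23],"grip":10}]'; python3 pinax.py; python3 look.py w5 "pin notch"; python3 seg.py | sed -n '7,20p'
```

```text
time: 11.65
ee_pos: [0.6667, 0.3248, 0.1803]
tcp_rot: [-179.8, 34.9, 169.6]
wrist_force: [0.0, -0.2, 0.4]
opening: 0.0171
grasp_force: 39.1
-66 95 x [-4.3 -2.8] y [-4.3 -1.1  3.1]
-61 116 x [-3.9 -2.7] y [-4.2 -0.6  3. ]
-56 119 x [-4.1 -2.6] y [-4.7 -1.1  3. ]
-51 123 x [-3.9 -2.7] y [-4.6 -0.6  2.9]
-46 133 x [-4.1 -2.7] y [-4.5 -1.1  2.8]
-41 130 x [-3.9 -2.6] y [-4.4 -0.6  2.8]
-36 37 x [-5.5 -3.1] y [-3.9 -1.   2.4]
-31 422 x [-9.8 -7.3] y [-9.9 -0.6  8.6]
-26 386 x [-8.8 -6.9] y [-9.8 -1.   8.9]
-21 548 x [-8.7 -5.8] y [-14.2  -0.1  13.3]
-16 608 x [-8.7 -5.8] y [-14.   -0.5  13.5]
-11 666 x [-8.9 -6.8] y [-14.2  -0.3  13.4]
-6 145 x [-9.6 -7.5] y [-14.2  -1.3  13.2]
zmin -70.0 grip at [0.6332 0.3314 0.2304]
pin [260.8 218.3] 0.74 depthpt [0.6264 0.334  0.2057]
notch [259.4 145. ] 0.56 depthpt [ 0.7847  0.3057 -0.0011]
4 615 22.7 52.8 gap 31.6 43.9
12 406 23.0 52.9 gap 32.0 43.9
20 336 23.2 53.2 gap 32.1 44.2
28 320 23.4 53.2 gap 32.2 44.3
36 280 23.8 53.5 gap 32.2 44.4
44 345 23.7 53.7 gap 35.2 41.4
52 263 23.9 53.9 gap 33.5 43.4
60 231 24.3 53.9 gap 32.9 43.8
68 206 24.2 54.2 gap 32.9 44.1
76 187 24.7 54.4 gap 33.0 44.5
84 179 24.6 54.4 gap 33.0 44.9
xmin/max [  5.9892 101.7731]
```

View pics/w5.png

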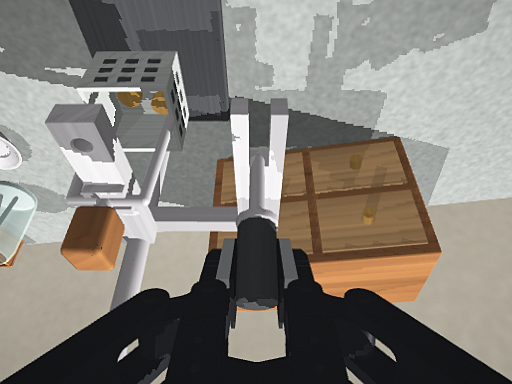

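```bash
python3 -m jog '[{"rotation":[0,0,0],"translation":[0.3,1.3,0],"grip":10},{"rotation":[0,0,0],"translation":[0.3,1.3,-6],"grip":10},{"rotation":[0,0,0],"translation":[0.3,1.3,-12],"grip":10},{"rotation":[0,0,0],"translation":[0.3,1.3,-20],"grip":10},{"rotation":[0,0,0],"translation":[0.3,1.3,-28],"grip":10},{"rotation":[0,0,0],"translation":[0.3,1.3,-36],"grip":10},{"rotation":[0,0,0],"translation":[0.3,1.3,-41],"grip":10},{"rotation":[0,0,0],"translation":[0.3,1.3,-44],"grip":10},{"rotation":[0,0,0],"translation":[0.3,1.3,-45],"grip":10},{"rotation":[0,0,0],"translation":[0.3,1.3,-46],"grip":10},{"rotation":[0,0,0],"translation":[0.3,1.3,-46],"grip":10}]'; python3 pinax.py
```

```text
time: 13.0
ee_pos: [0.6676, 0.327, 0.1359]
tcp_rot: [-179.9, 35.0, 169.5]
wrist_force: [0.9, 0.2, -1.1]
opening: 0.0168
grasp_force: 39.1
-66 110 x [-3.7 -2.5] y [-4.  -0.3  3.4]
-61 109 x [-3.7 -2.4] y [-4.  -0.3  3.3]
-56 113 x [-3.7 -2.4] y [-4.3 -0.3  3.2]
-51 154 x [-12.7  -2.4] y [-7.5 -0.8  4.6]
-46 168 x [-10.4  -2.4] y [-7.4 -0.8  4.6]
-41 173 x [-14.   -2.6] y [-7.4 -0.3  4.6]
-36 1088 x [-14.6  -3.7] y [-14.7   2.3  13.3]
-31 330 x [-9.5 -7.2] y [-9.6 -0.8  8.6]
-26 395 x [-9.  -6.7] y [-9.4 -0.3  8.3]
-21 537 x [-8.6 -5.4] y [-14.   -0.3  13.5]
-16 601 x [-8.5 -5.5] y [-14.1  -0.3  13.6]
-11 661 x [-8.6 -6.4] y [-14.2  -0.3  13.6]
-6 134 x [-8.7 -7.6] y [-13.9   0.5  13.5]
zmin -70.0 grip at [0.6338 0.3333 0.1851]
```

```bash
python3 -m jog '[{"rotation":[0,0,0],"translation":[-0.1,-0.7,-1],"grip":10},{"rotation":[0,0,0],"translation":[-0.1,-0.7,-2],"grip":10},{"rotation":[0,0,0],"translation":[-0.1,-0.7,-3],"grip":10},{"rotation":[0,0,0],"translation":[-0.1,-0.7,-3],"grip":10},{"rotation":[0,0,0],"translation":[-0.1,-0.7,-3],"grip":10}]'
```

```text
time: 13.55
ee_pos: [0.6674, 0.3263, 0.1325]
tcp_rot: [-179.9, 35.0, 169.6]
wrist_force: [-0.9, -0.6, -0.8]
opening: 0.0166
grasp_force: 39.1
```

```bash
python3 -m jog '[{"rotation":[0,0,0],"translation":[0,0,-0.7],"grip":10},{"rotation":[0,0,0],"translation":[0,0,-1.4],"grip":10},{"rotation":[0,0,0],"translation":[0,0,-2],"grip":10},{"rotation":[0,0,0],"translation":[0,0,-2],"grip":10}]'; python3 pinax.py | sed -n '7,9p;14p'; python3 look.py w6 "pin"; python3 -c "
import cv2;a=cv2.imread('pics/w6.png')[90:330,150:390];cv2.imwrite('pics/w6c.png',cv2.resize(a,None,fx=2.4,fy=2.4))"
```

```text
time: 13.95
ee_pos: [0.6675, 0.3263, 0.1308]
tcp_rot: [-179.9, 35.0, 169.5]
wrist_force: [-0.7, 0.1, 1.0]
opening: 0.0166
grasp_force: 39.2
-36 84 x [-13.9  -3.1] y [-6.7 -0.6  5.4]
-31 1288 x [-14.6  -6.5] y [-14.7   0.1  14. ]
-26 409 x [-8.9 -6.6] y [-9.3 -0.3  8.3]
zmin -69.9 grip at [0.6337 0.3326 0.18  ]
pin [259.2 219. ] 0.61 depthpt [0.6257 0.3347 0.1562]
```

View pics/w6c.png

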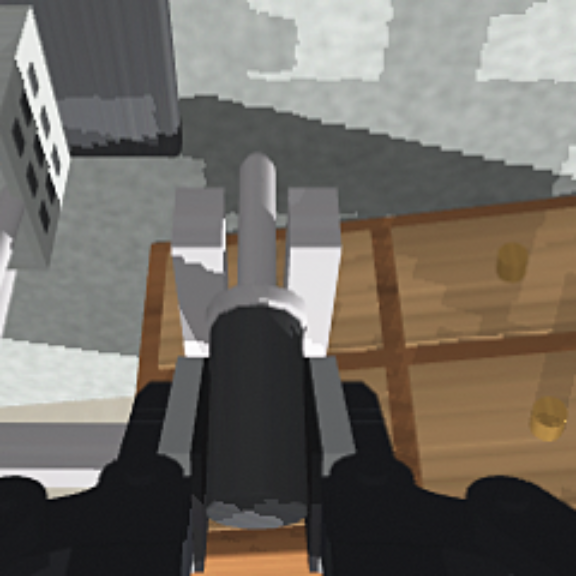

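The shank hangs centred in the slot between the prongs (crop (200, 240) and (315, 240)), with the collar at (255, 305) almost on them. I'll lower until it makes contact.

```bash
python3 -m jog '[{"rotation":[0,0,0],"translation":[0,0,-0.7],"grip":10},{"rotation":[0,0,0],"translation":[0,0,-1.4],"grip":10},{"rotation":[0,0,0],"translation":[0,0,-1.4],"grip":10}]';python3 -m jog '[{"rotation":[0,0,0],"translation":[0,0,-0.7],"grip":10},{"rotation":[0,0,0],"translation":[0,0,-1.4],"grip":10},{"rotation":[0,0,0],"translation":[0,0,-1.4],"grip":10}]'
```

```text
time: 14.4
ee_pos: [0.6677, 0.3264, 0.1308]
tcp_rot: [-180.0, 35.1, 169.5]
wrist_force: [-4.9, -1.4, 7.3]
opening: 0.017
grasp_force: 40.0
time: 14.7
ee_pos: [0.6681, 0.3264, 0.1307]
tcp_rot: [180.0, 35.2, 169.5]
wrist_force: [-7.4, -3.0, 11.8]
opening: 0.0168
grasp_force: 40.6
```

```bash
python3 -m jog '[{"rotation":[0,0,0],"translation":[0,0,1],"grip":10},{"rotation":[0,0,0],"translation":[0,0,1.5],"grip":20},{"rotation":[0,0,0],"translation":[0,0,1.5],"grip":30},{"rotation":[0,0,0],"translation":[0,0,1.5],"grip":40},{"rotation":[0,0,0],"translation":[0,0,1.5],"grip":45},{"rotation":[0,0,0],"translation":[0,0,1.5],"grip":45},{"rotation":[0,0,0],"translation":[-8,1.5,13],"grip":45},{"rotation":[0,0,0],"translation":[-17,3,26],"grip":45},{"rotation":[0,0,0],"translation":[-28,5,42],"grip":45},{"rotation":[0,0,0],"translation":[-40,7,60],"grip":45},{"rotation":[0,0,0],"translation":[-52,10,75],"grip":45},{"rotation":[0,0,0],"translation":[-52,10,75],"grip":45},{"rotation":[0,0,0],"translation":[-52,10,75],"grip":45}]'
cat > pinchk.py <<'E'
from h import *
np.set_printoptions(precision=4,suppress=True)
c=shot('wrist'); save(c,'pinchk.png'); X=cloud(c); 
S=R.from_euler('z',10.5,degrees=True).apply((X-[.6337,.3322,.150]).reshape(-1,3)).reshape(X.shape)*1e3
m=(abs(S[...,0])<15)&(abs(S[...,1])<16)&(abs(S[...,2])<60)
for a in range(-40,50,6):
    q=S[m&(S[...,2]>=a)&(S[...,2]<a+6)]
    if len(q)>4: print(a,len(q),'x',np.percentile(q[:,0],[2,50]).round(1),'y',np.percentile(q[:,1],[2,50,98]).round(1))
print(S[m][:,2].min(),np.percentile(S[m][:,2],99.5))
E
python3 pinchk.py; python3 seg.py | sed -n '3,5p'
```

```text
time: 16.0
ee_pos: [0.6153, 0.3368, 0.2039]
tcp_rot: [-180.0, 35.1, 169.6]
wrist_force: [-0.2, 0.3, 1.0]
opening: 0.0447
grasp_force: 0.0
-40 30 x [-3.4 -2.3] y [-3.8  0.2  3.4]
-34 52 x [-3.8 -2.5] y [-3.7 -0.6  3.3]
-28 60 x [-3.7 -2.3] y [-3.7  0.2  3.3]
-22 56 x [-3.5 -2.4] y [-3.6  0.2  4. ]
-16 74 x [-12.5  -2.4] y [-6.3 -0.5  4. ]
-10 61 x [-8.7 -2.6] y [-6.3 -0.5  3.9]
-4 548 x [-14.3  -5.1] y [-15.   -4.3  14.4]
2 205 x [-9.2 -6.8] y [-9.1  0.2  9.5]
8 167 x [-8.4 -6.6] y [-8.2  0.2  8.7]
14 172 x [-8.8 -6.6] y [-8.7  0.2  8.5]
20 181 x [-8.3 -6.7] y [-8.6 -0.4  8.4]
26 191 x [-8.5 -6.7] y [-8.4  0.3  8.3]
32 202 x [-8.6 -6.7] y [-8.3 -0.4  8.9]
38 350 x [-7.9 -1.4] y [-7.7  0.3  8.1]
-39.12848020593637 40.633345083276225
woodtop 561 min [0.6332 0.2263 0.2031] max [0.6581 0.2497 0.2106] rect [645.3 237.9] [21.6 23.2] 77.8 zmed 0.2094
wood 916 min [0.6332 0.2263 0.1814] max [0.6581 0.2497 0.2106] rect [645.3 237.9] [21.6 23.2] 77.8 zmed 0.2077
hook 2315 min [0.5875 0.2122 0.158 ] max [0.7089 0.2626 0.17  ] rect [646. 237.] [ 50.4 118.6] 67.0 zmed 0.1651
```

Run:
```python
from h import *
M=goal(-10.5,40,1); z=M.as_matrix()[:,2]; P=np.array([.6453,.2376,.199])
delta(P-.08*z,M); delta(P,M); print(z)
```

```text
rot [-0.81 -4.98 -0.  ] mm [ 17.3 -96.1  12.3]
rot [-0.81 -4.98 -0.  ] mm [  67.9 -105.5  -49. ]
[ 0.63202407 -0.11713874 -0.76604444]
```

```bash
python3 -m jog '[{"rotation":[-0.4,-2.5,0],"translation":[-5,-20,20],"grip":50},{"rotation":[-0.8,-5,0],"translation":[0,-50,25],"grip":50},{"rotation":[-0.8,-5,0],"translation":[10,-80,20],"grip":50},{"rotation":[-0.8,-5,0],"translation":[17,-96,12],"grip":50},{"rotation":[-0.8,-5,0],"translation":[17,-96,12],"grip":50},{"rotation":[-0.8,-5,0],"translation":[17,-96,12],"grip":50},{"rotation":[-0.8,-5,0],"translation":[17,-96,12],"grip":50}]'; python3 seg.py | sed -n '3,5p'
python3 - <<'E'
from h import *
M=goal(-10.5,40,1); z=M.as_matrix()[:,2]; P=np.array([.6453,.2376,.199])
delta(P,M)
c=shot('wrist'); X=cloud(c)-P; P_=c['p'].astype(int); wood=(P_[...,0]-P_[...,2]>50)
S=R.from_euler('z',10.5,degrees=True).apply(X.reshape(-1,3)).reshape(X.shape)*1e3
q=S[wood&(abs(S)<25).all(-1)]; print(np.percentile(q,[1,99],axis=0).round(1))
E
```

```text
time: 16.8
ee_pos: [0.6324, 0.2408, 0.2146]
tcp_rot: [179.9, 40.0, 169.5]
wrist_force: [-0.2, 0.7, 0.8]
opening: 0.0501
grasp_force: 0.0
woodtop 628 min [0.6331 0.225  0.2031] max [0.6592 0.2493 0.2103] rect [646.1 237. ] [21.7 23.5] 79.2 zmed 0.2092
wood 707 min [0.6331 0.225  0.1829] max [0.6592 0.2493 0.2103] rect [646.  237.1] [21.7 23.6] 79.2 zmed 0.2091
hook 2036 min [0.5875 0.2119 0.1583] max [0.6511 0.2626 0.1699] rect [617.6 242.8] [51.6 58.2] 78.7 zmed 0.1652
rot [-0.04  0.05 -0.04] mm [ 50.8 -10.5 -61.7]
[[-10.9 -10.9 -14.5]
 [ 11.4  10.2  11. ]]
```

```bash
python3 -m jog '[{"rotation":[0,0,0],"translation":[12,-3,-15],"grip":50},{"rotation":[0,0,0],"translation":[25,-5.5,-31],"grip":50},{"rotation":[0,0,0],"translation":[38,-8,-46],"grip":50},{"rotation":[0,0,0],"translation":[51,-10.7,-62],"grip":50},{"rotation":[0,0,0],"translation":[51,-10.7,-62],"grip":50},{"rotation":[0,0,0],"translation":[51,-10.7,-62],"grip":30},{"rotation":[0,0,0],"translation":[51,-10.7,-62],"grip":22},{"rotation":[0,0,0],"translation":[51,-10.7,-62],"grip":14},{"rotation":[0,0,0],"translation":[51,-10.7,-62],"grip":14},{"rotation":[0,0,0],"translation":[51,-10.7,-62],"grip":14},{"rotation":[0,0,0],"translation":[51,-10.7,-62],"grip":14},{"rotation":[0,0,0],"translation":[51,-10.7,-62],"grip":14}]' 60
```

```text
time: 18.1
ee_pos: [0.6836, 0.2303, 0.1542]
tcp_rot: [179.8, 40.1, 169.4]
wrist_force: [-5.9, 2.7, 7.0]
opening: 0.0212
grasp_force: 59.9
```

```bash
python3 -m jog '[{"rotation":[0,0,0],"translation":[0,0,3],"grip":14},{"rotation":[0,0,0],"translation":[0,0,7],"grip":14},{"rotation":[0,0,0],"translation":[0,0,11],"grip":14},{"rotation":[0,0,0],"translation":[0,0,15],"grip":14},{"rotation":[0,0,0],"translation":[0,0,17],"grip":14},{"rotation":[0,0,0],"translation":[0,0,17],"grip":14},{"rotation":[0,0,0],"translation":[0,0,17],"grip":14}]'
python3 - <<'E'
from h import *
c=shot('wrist'); save(c,'lift.png'); X=cloud(c); T=tool(); g=T[:3,3]-.060*T[:3,2]
S=R.from_euler('z',10.5,degrees=True).apply((X-g).reshape(-1,3)).reshape(X.shape)*1e3
print(g)
for a in range(-140,-15,10):
    q=S[(abs(S[...,0])<45)&(abs(S[...,1])<40)&(S[...,2]>=a)&(S[...,2]<a+10)]
    if len(q)>4: print(a,len(q),'x',np.percentile(q[:,0],[2,50,98]).round(1),'y',np.percentile(q[:,1],[2,50,98]).round(1))
E
```

```text
time: 18.8
ee_pos: [0.6834, 0.2295, 0.1696]
tcp_rot: [179.9, 40.0, 169.5]
wrist_force: [-0.2, -0.4, -2.7]
opening: 0.0214
grasp_force: 58.7
[0.64535488 0.23650007 0.21540979]
-140 1437 x [-29.4 -28.4  28.9] y [-28.9  -6.4  28. ]
-130 1483 x [-29.4 -28.4  28.9] y [-29.   -3.9  27.9]
-120 1647 x [-29.5 -28.5  29. ] y [-28.7  -2.8  27.9]
-110 2451 x [-29.5 -28.   29.6] y [-30.   -5.3  29.3]
-100 305 x [-2.8 -1.4  0.9] y [-29.4 -22.7  28.7]
-90 346 x [-2.5 -1.2  1.1] y [-28.8 -22.3  27.9]
-80 365 x [-2.6 -1.3  1.1] y [-27.9 -21.7  27.6]
-70 430 x [-35.7  -1.5   0.9] y [-27.5   1.   26.4]
-60 3098 x [-43.4 -22.6  26. ] y [-24.9   1.5  24.3]
-50 2901 x [-43.4  -8.5  11.1] y [-24.8   1.8  23.6]
-40 1085 x [-3.  -1.7  0.4] y [-25.2  -0.3  24.4]
-30 939 x [-3.  -0.7  2.9] y [-23.5  -0.3  22.7]
-20 1582 x [-11.4  -9.8   4.6] y [-22.4  -0.7  21.3]
```

```bash
python3 -m jog '[{"rotation":[0,0,0],"translation":[-4,0.7,0],"grip":14},{"rotation":[0,0,0],"translation":[-10,1.9,0],"grip":14},{"rotation":[0,0,0],"translation":[-18,3.3,0],"grip":14},{"rotation":[0,0,0],"translation":[-26,4.8,0],"grip":14},{"rotation":[0,0,0],"translation":[-34,6.3,0],"grip":14},{"rotation":[0,0,0],"translation":[-42,7.8,0],"grip":14},{"rotation":[0,0,0],"translation":[-50,9.3,0],"grip":14},{"rotation":[0,0,0],"translation":[-58,10.7,0],"grip":14},{"rotation":[0,0,0],"translation":[-66,12.2,0],"grip":14},{"rotation":[0,0,0],"translation":[-74,13.7,0],"grip":14},{"rotation":[0,0,0],"translation":[-82,15.2,0],"grip":14},{"rotation":[0,0,0],"translation":[-90,16.7,0],"grip":14},{"rotation":[0,0,0],"translation":[-98,18,0],"grip":14},{"rotation":[0,0,0],"translation":[-104,19,0],"grip":14},{"rotation":[0,0,0],"translation":[-106,19.5,0],"grip":14},{"rotation":[0,0,0],"translation":[-106,19.5,0],"grip":14}]'
python3 - <<'E'
from h import *
np.set_printoptions(precision=4,suppress=True)
C={n:shot(n) for n in('top','side')}
ms={n:spotter.mark_of(n,'tank_floor')[0]['uv'] for n in C}
print(tri([ray(C[n],ms[n]) for n in C]))
c=C['top']; X=cloud(c); x,y,z=X[...,0],X[...,1],X[...,2]
m=(x>.42)&(x<.78)&(y>-.36)&(y<-.03)&(z>.10)&(z<.12); m=m&(cv2.morphologyEx(m.astype(np.uint8),cv2.MORPH_OPEN,np.ones((3,3)))>0)
q=X[m]; r=cv2.minAreaRect((q[:,:2]*1e3).astype(np.float32)); print('rim',len(q),r,np.median(q[:,2]))
m=(x>.48)&(x<.70)&(y>-.28)&(y<-.08)&(z>.03)&(z<.065); m=m&(cv2.morphologyEx(m.astype(np.uint8),cv2.MORPH_OPEN,np.ones((3,3)))>0)
q=X[m]; print('floor',len(q),cv2.minAreaRect((q[:,:2]*1e3).astype(np.float32)),np.median(q[:,2]))
T=tool(); print('g',T[:3,3]-.060*T[:3,2])
E
```

```text
time: 20.45
ee_pos: [0.5772, 0.2493, 0.1699]
tcp_rot: [179.9, 40.1, 169.5]
wrist_force: [0.7, -0.8, -3.4]
opening: 0.0211
grasp_force: 58.7
(array([ 0.5939, -0.1721,  0.0623]), [np.float64(3.3), np.float64(3.3)])
rim 2805 ((595.9263916015625, -175.60455322265625), (170.87814331054688, 199.8245391845703), 18.411731719970703) 0.11084371234486579
floor 1600 ((597.79443359375, -180.4579620361328), (109.27987670898438, 117.92189025878906), 18.328100204467773) 0.05092837668069783
g [0.5396 0.256  0.2157]
```

```bash
python3 -m jog '[{"rotation":[0,0,0],"translation":[-2,0,5],"grip":14},{"rotation":[0,0,0],"translation":[-4,0,15],"grip":14},{"rotation":[0,0,0],"translation":[-4,0,28],"grip":14},{"rotation":[0,0,0],"translation":[-4,0,42],"grip":14},{"rotation":[0,0,0],"translation":[-4,0,56],"grip":14},{"rotation":[0,0,0],"translation":[-4,-4,68],"grip":14},{"rotation":[0,0,0],"translation":[-4,-12,76],"grip":14},{"rotation":[0,0,0],"translation":[-4,-24,80],"grip":14},{"rotation":[0,0,0],"translation":[-4,-40,80],"grip":14},{"rotation":[0,0,0],"translation":[-4,-60,80],"grip":14},{"rotation":[0,0,0],"translation":[-4,-82,80],"grip":14},{"rotation":[0,0,0],"translation":[0,-106,80],"grip":14},{"rotation":[0,0,0],"translation":[4,-130,80],"grip":14},{"rotation":[0,0,0],"translation":[10,-154,80],"grip":14},{"rotation":[0,0,0],"translation":[16,-178,80],"grip":14},{"rotation":[0,0,0],"translation":[22,-200,80],"grip":14},{"rotation":[0,0,0],"translation":[26,-215,80],"grip":14},{"rotation":[0,0,0],"translation":[28,-222,80],"grip":14},{"rotation":[0,0,0],"translation":[29,-224,80],"grip":14}]'; python3 -m jog '[{"rotation":[0,0,0],"translation":[1,-8,0],"grip":14},{"rotation":[0,0,0],"translation":[3,-22,0],"grip":14},{"rotation":[0,0,0],"translation":[6,-42,0],"grip":14},{"rotation":[0,0,0],"translation":[9,-66,0],"grip":14},{"rotation":[0,0,0],"translation":[12,-90,0],"grip":14},{"rotation":[0,0,0],"translation":[15,-114,0],"grip":14},{"rotation":[0,0,0],"translation":[18,-138,0],"grip":14},{"rotation":[0,0,0],"translation":[21,-160,0],"grip":14},{"rotation":[0,0,0],"translation":[24,-180,0],"grip":14},{"rotation":[0,0,0],"translation":[26,-195,0],"grip":14},{"rotation":[0,0,0],"translation":[27,-204,0],"grip":14},{"rotation":[0,0,0],"translation":[27,-207.5,0],"grip":14},{"rotation":[0,0,0],"translation":[27,-207.5,0],"grip":14},{"rotation":[0,0,0],"translation":[27,-207.5,0],"grip":14}]'
cat > bchk.py <<'E'
from h import *
np.set_printoptions(precision=4,suppress=True)
c=shot('wrist'); save(c,'tank.png'); X=cloud(c); T=tool(); g=T[:3,3]-.060*T[:3,2]
S=R.from_euler('z',10.5,degrees=True).apply((X-g).reshape(-1,3)).reshape(X.shape)*1e3
print('g',g)
for a in range(-150,-15,10):
    q=S[(abs(S[...,0])<33)&(abs(S[...,1])<33)&(S[...,2]>=a)&(S[...,2]<a+10)]
    if len(q)>4: print(a,len(q),'x',np.percentile(q[:,0],[2,50,98]).round(1),'y',np.percentile(q[:,1],[2,50,98]).round(1))
C=R.from_euler('z',-18.4,degrees=True).apply((X-[.596,-.1755,0]).reshape(-1,3)).reshape(X.shape)*1e3
q=C[(abs(C[...,0])<90)&(abs(C[...,1])<110)&(C[...,2]>104)&(C[...,2]<115)]
print('rim n',len(q),np.percentile(q,[.5,99.5],axis=0)); 
a=q[abs(q[:,0])<40]; print('y walls',np.sort(a[:,1])[[0,-1]], a[a[:,1]<0][:,1].max() if (a[:,1]<0).any() else None, a[a[:,1]>0][:,1].min() if (a[:,1]>0).any() else None)
a=q[abs(q[:,1])<40]; print('x walls', a[a[:,0]<0][:,0].max() if (a[:,0]<0).any() else None, a[a[:,0]>0][:,0].min() if (a[:,0]>0).any() else None)
E
python3 bchk.py
```

```text
time: 22.55
ee_pos: [0.606, 0.0236, 0.2492]
tcp_rot: [180.0, 40.0, 169.4]
wrist_force: [-0.7, -0.3, -1.9]
opening: 0.0214
grasp_force: 59.1
time: 23.95
ee_pos: [0.6334, -0.1818, 0.2498]
tcp_rot: [179.9, 40.1, 169.5]
wrist_force: [-0.0, 0.1, -4.2]
opening: 0.021
grasp_force: 59.1
g [ 0.5955 -0.1748  0.2958]
-150 1978 x [-29.1  13.4  29.1] y [-27.5  -1.6  26.8]
-140 3001 x [-29.3   7.3  29.3] y [-27.6   1.9  26.8]
-130 2141 x [-29.3 -27.9  29.4] y [-28.4  -0.8  27.2]
-120 2315 x [-29.5 -28.1  29.4] y [-28.3  -0.3  27. ]
-110 3524 x [-29.4 -26.   30.6] y [-29.8  -0.3  29.1]
-100 310 x [-2.7 -1.4  1. ] y [-29.5 -22.8  28.4]
-90 336 x [-2.5 -1.3  0.9] y [-28.9 -22.3  27.7]
-80 374 x [-2.6 -1.3  0.9] y [-28.2 -21.6  27.3]
-70 407 x [-2.9 -1.5  1. ] y [-27.6 -21.1  26.5]
-60 440 x [-3.1 -1.5  1.1] y [-26.9 -20.5  25.9]
-50 509 x [-2.8 -1.4  1.1] y [-26.4 -19.7  25.2]
-40 1127 x [-3.  -1.7  0.3] y [-25.3  -0.8  24.3]
-30 907 x [-3.1 -0.7  3.9] y [-23.4  -0.8  22.5]
-20 1598 x [-11.5  -9.9   4.5] y [-22.4  -0.4  21.2]
rim n 11614 [[ -70.429  -100.295   104.4984]
 [  84.323    98.6003  112.3524]]
y walls [-101.363    99.1167] -63.4997110369951 63.82396072433513
x walls None 52.35635260022552
```

View pics/tank.png

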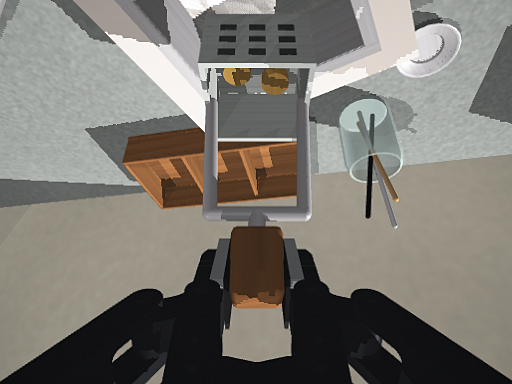

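The basket hangs upright in the grip (258, 265), with its bail and the parts inside intact, above the tank opening. Lowering now.

```bash
python3 -m jog '[{"rotation":[0,0,0],"translation":[0,0,-5],"grip":14},{"rotation":[0,0,0],"translation":[0,0,-14],"grip":14},{"rotation":[0,0,0],"translation":[0,0,-25],"grip":14},{"rotation":[0,0,0],"translation":[0,0,-36],"grip":14},{"rotation":[0,0,0],"translation":[0,0,-47],"grip":14},{"rotation":[0,0,0],"translation":[0,0,-58],"grip":14},{"rotation":[0,0,0],"translation":[0,0,-69],"grip":14},{"rotation":[0,0,0],"translation":[0,0,-79],"grip":14},{"rotation":[0,0,0],"translation":[0,0,-86],"grip":14},{"rotation":[0,0,0],"translation":[0,0,-91],"grip":14},{"rotation":[0,0,0],"translation":[0,0,-94],"grip":14},{"rotation":[0,0,0],"translation":[0,0,-95],"grip":14},{"rotation":[0,0,0],"translation":[0,0,-95],"grip":14}]';python3 -m jog '[{"rotation":[0,0,0],"translation":[0,0,-0.7],"grip":14},{"rotation":[0,0,0],"translation":[0,0,-1.4],"grip":14},{"rotation":[0,0,0],"translation":[0,0,-2],"grip":14},{"rotation":[0,0,0],"translation":[0,0,-2],"grip":14}]';python3 -m jog '[{"rotation":[0,0,0],"translation":[0,0,-0.5],"grip":14},{"rotation":[0,0,0],"translation":[0,0,-1],"grip":14},{"rotation":[0,0,0],"translation":[0,0,-1.5],"grip":14},{"rotation":[0,0,0],"translation":[0,0,-1.5],"grip":14}]'
```

```text
time: 25.3
ee_pos: [0.6336, -0.1825, 0.1551]
tcp_rot: [179.9, 40.1, 169.5]
wrist_force: [-0.8, 0.2, -2.5]
opening: 0.0211
grasp_force: 59.1
time: 25.7
ee_pos: [0.6334, -0.1824, 0.1527]
tcp_rot: [179.9, 40.0, 169.5]
wrist_force: [-0.6, -1.0, -3.9]
opening: 0.0213
grasp_force: 59.1
time: 26.1
ee_pos: [0.6334, -0.1824, 0.1511]
tcp_rot: [179.9, 40.0, 169.5]
wrist_force: [0.8, 0.1, -3.0]
opening: 0.0208
grasp_force: 59.1
```

```bash
python3 -m jog '[{"rotation":[0,0,0],"translation":[0,0,-0.4],"grip":14},{"rotation":[0,0,0],"translation":[0,0,-0.8],"grip":14},{"rotation":[0,0,0],"translation":[0,0,-1.2],"grip":14},{"rotation":[0,0,0],"translation":[0,0,-1.2],"grip":14}]';python3 -m jog '[{"rotation":[0,0,0],"translation":[0,0,-0.4],"grip":14},{"rotation":[0,0,0],"translation":[0,0,-0.8],"grip":14},{"rotation":[0,0,0],"translation":[0,0,-0.8],"grip":14}]'
```

```text
time: 26.5
ee_pos: [0.6337, -0.1825, 0.151]
tcp_rot: [179.9, 40.1, 169.5]
wrist_force: [-1.4, 1.2, 2.8]
opening: 0.0211
grasp_force: 59.9
time: 26.8
ee_pos: [0.6341, -0.1825, 0.1511]
tcp_rot: [179.9, 40.2, 169.5]
wrist_force: [-3.6, 1.7, 6.5]
opening: 0.0214
grasp_force: 60.6
```

Contact with the floor. I'll ease off about 1 mm, open, back away along the tool axis and check.

```bash
python3 -m jog '[{"rotation":[0,0,0],"translation":[0,0,1.2],"grip":14},{"rotation":[0,0,0],"translation":[0,0,1.2],"grip":22},{"rotation":[0,0,0],"translation":[0,0,1.2],"grip":28},{"rotation":[0,0,0],"translation":[0,0,1.2],"grip":36},{"rotation":[0,0,0],"translation":[0,0,1.2],"grip":45},{"rotation":[0,0,0],"translation":[0,0,1.2],"grip":50},{"rotation":[0,0,0],"translation":[0,0,1.2],"grip":50},{"rotation":[0,0,0],"translation":[-6,1.2,9],"grip":50},{"rotation":[0,0,0],"translation":[-15,2.8,19],"grip":50},{"rotation":[0,0,0],"translation":[-27,5,33],"grip":50},{"rotation":[0,0,0],"translation":[-40,7.4,48],"grip":50},{"rotation":[0,0,0],"translation":[-54,10,66],"grip":50},{"rotation":[0,0,0],"translation":[-68,12.6,84],"grip":50},{"rotation":[0,0,0],"translation":[-76,14,94],"grip":50},{"rotation":[0,0,0],"translation":[-76,14,94],"grip":50}]'
python3 - <<'E'
from h import *
np.set_printoptions(precision=4,suppress=True)
g=np.array([.596,-.1755,.1956])
c=shot('wrist'); X=cloud(c)
S=R.from_euler('z',10.5,degrees=True).apply((X-g).reshape(-1,3)).reshape(X.shape)*1e3
for a in range(-150,20,10):
    q=S[(abs(S[...,0])<33)&(abs(S[...,1])<33)&(S[...,2]>=a)&(S[...,2]<a+10)]
    if len(q)>4: print(a,len(q),'x',np.percentile(q[:,0],[2,50,98]).round(1),'y',np.percentile(q[:,1],[2,50,98]).round(1))
P=c['p'].astype(int); w=(P[...,0]-P[...,2]>50)&(abs(S)<25).all(-1); print('wood top z',np.percentile(X[w][:,2],[50,98]))
C={n:shot(n) for n in('side','top')}
for t in 'pin dome block tin_lid flux'.split():
    rs=[(n,spotter.mark_of(n,t)) for n in C]; print(t,[(n,np.round(m[0]['uv'],1).tolist(),round(m[0]['confidence'],2)) for n,m in rs if m])
print(readout.get_obs()['time'],readout.get_obs()['wrist_force'])
E
```

```text
time: 28.3
ee_pos: [0.5573, -0.1686, 0.2466]
tcp_rot: [180.0, 40.3, 169.5]
wrist_force: [0.3, -0.4, -0.1]
opening: 0.0503
grasp_force: 0.0
-150 675 x [-31.9  17.8  28.7] y [-26.8   1.7  32.3]
-140 1003 x [-29.9  10.4  28.9] y [-26.8   7.1  26.9]
-130 675 x [-30.2   2.7  28.9] y [-27.4   4.9  28.1]
-120 829 x [-30.3 -28.5  29. ] y [-27.4   1.7  27.8]
-110 1196 x [-30.1 -27.1  29.6] y [-29.6  -0.4  29.1]
-100 314 x [-29.5  -2.2  30.6] y [-29.8  -1.3  29.1]
-90 119 x [-3.1 -1.9  0.5] y [-28.2  22.1  28.5]
-80 128 x [-3.3 -2.   0.6] y [-27.8 -21.5  28. ]
-70 134 x [-3.1 -1.8  0.5] y [-27.3  20.3  26.5]
-60 139 x [-3.1 -1.8 -0.2] y [-26.9 -20.7  26. ]
-50 146 x [-3.3 -2.  -0.2] y [-26.4 -19.7  25.4]
-40 268 x [-3.8 -2.4 -0.6] y [-25.8  -1.7  24.8]
-30 374 x [-3.8 -1.7  1.9] y [-23.9  -0.5  23. ]
-20 235 x [-12.4 -11.2  -8.8] y [-11.1  -0.5  10.1]
-10 315 x [-12.3 -11.2  -8.9] y [-11.   -0.5  10. ]
0 460 x [-12.3 -10.8   8.6] y [-10.9  -0.5  10.5]
10 313 x [-10.2  -0.8   9.3] y [-9.3 -0.5  8.4]
wood top z [0.2058 0.2066]
pin [('side', [181.0, 244.4], 0.43)]
dome [('side', [249.8, 202.8], 0.67), ('top', [289.3, 185.0], 0.64)]
block [('side', [294.8, 224.2], 0.54), ('top', [288.4, 242.6], 0.77)]
tin_lid [('side', [233.2, 192.7], 0.54), ('top', [292.8, 157.3], 0.59)]
flux [('side', [198.4, 341.1], 0.88), ('top', [133.0, 227.3], 0.82)]
28.95 [ 0.386  -0.8303 -0.7964]
```

```bash
python3 -c "
from workcell import bot
print(bot.job_done())"
```

```text
the job is handed in; nothing more can be done
None
```

The job is handed in at about 29 s: the keeper pin stands in the lug's slot on its collar, the basket sits level on the tank floor, the lamp and bystanders show no sign of having been touched, and the gripper is open and clear.

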